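# Scrub the measuring jug and set it to drain

## Task

Take the long bristle brush out of its pot and scrub out the measuring jug where it stands with three full strokes, each right down to the bottom of the jug and back up until the top of the bristles is level with its rim. Then stand the brush upright in its own pot again, and after that lift the jug by its handle onto the empty drip tray, upright and flat on the tray's floor, and let go. Do not tip the jug over, and leave everything else where it is.

Things in the scene. Friction and masses are not known exactly. Their poses are not given: they have to be found in the camera images.
- jug: clear plastic measuring jug with a grey strap handle, standing loose on the board. Round, 130 mm high, outside diameter 88 mm at the foot and 96 mm at the rim, wall 4 mm, floor 5 mm thick (inside about 80 mm across at the floor, 88 mm at the rim). About 0.28 kg. Origin: centre of its underside; z up the axis; the handle is on its -x side, a small pouring lip on +x
- jug_handle (a point): point to grip on the jug's handle, 78 mm from the jug's axis towards jug -x and 105 mm above its underside. The handle's upright is a square bar of 14 x 14 mm (sides along jug x and y) from 35 to 125 mm above the underside, with a 23 mm gap to the wall near the rim; a level strut joins its top to the jug. It is easily taken from above, the fingers closing along jug y. Axes as the jug's
- jug_floor (a point): centre of the jug's inner floor, 5 mm above its underside
- brush: long jug brush standing upright and loose in its pot, 200 mm long: round dark brown bristle head of 56 mm diameter and 56 mm length at the lower end (rigid), thin steel shank, and a white square grip of 22 x 22 mm (sides along brush x and y) from 140 to 200 mm above the lower end. About 0.10 kg. Origin: centre of the lower end; z up the shank. It can stand by itself
- brush_grip (a point): point in the middle of the brush's grip, 176 mm above its lower end, axes as the brush's; taken from above, the fingers closing along brush x or y
- pot_brush: the brush's pot: white ceramic, round, 96 mm across, 34 mm high, wall 4 mm, floor 5 mm thick, does not move. It looks the same as the stirrer's pot and may be in either place. Origin: centre of its underside
- pot_stir: the stirrer's pot, same shape as the brush's pot, does not move. Origin: centre of its underside
- stirrer: bystander: plunger stirrer standing in the other pot; same grip, shank and length (200 mm) as the brush, but at its lower end a flat steel disc of 56 mm diameter and 8 mm thickness in place of bristles. Origin: centre of the lower end
- tray_free: the empty drip tray: grey plastic, 150 x 150 mm outside, rim 14 mm high and 4 mm thick, floor about 4 mm thick, does not move. It looks the same as the other tray and may be in either place. Origin: centre of its underside
- tray_free_in (a point): centre of the empty tray's floor, 4 mm above its underside
- tray_used: the same drip tray, with an upturned cup on it, does not move. Origin: centre of its underside
- cup: bystander: white plastic cup standing upside down on the used tray, 72 mm across at the lower end, 80 mm high. Origin: centre of its lower end
- marker: bystander: black marker pen lying on the board, 135 mm long, 15 mm thick. Origin: under its middle
- cutter: bystander: red and black cutter knife lying on the board, 165 mm long, 26 mm wide, 18 mm high. Origin: under its middle
- tape: bystander: green tape measure, 65 x 34 x 62 mm high, standing on the board. Origin: centre of its underside
- tin: bystander: white jar with a steel lid, 74 mm across, 75 mm high. Origin: centre of its underside
- cap: bystander: black bottle cap, 42 mm across, 14 mm high. Origin: centre of its underside
Things that resemble listed ones, but are neither listed nor needed, are in the scene too. Of the things that look like the jug, the smaller one is meant.

How it is judged:
On the way, in this order (a step that is already met when the one before it is completed fails the run):
1. first stroke down: the brush's lower end is inside the jug within 17 mm of its inner floor (z of brush in the frame of jug between 0 and 0.022 m and x of brush in the frame of jug between -0.042 and 0.042 m and y of brush in the frame of jug between -0.042 and 0.042 m), for 0.04 s.
2. first stroke up: the brush's lower end has risen inside the jug to at least 57 mm above its inner floor (z of brush in the frame of jug between 0.062 and 0.14 m and x of brush in the frame of jug between -0.042 and 0.042 m and y of brush in the frame of jug between -0.042 and 0.042 m), for 0.04 s.
3. second stroke down: the brush's lower end is inside the jug within 17 mm of its inner floor (all of step 1), for 0.04 s.
4. second stroke up: the brush's lower end has risen inside the jug to at least 57 mm above its inner floor (all of step 2), for 0.04 s.
5. third stroke down: the brush's lower end is inside the jug within 17 mm of its inner floor (all of step 3), for 0.04 s.
6. third stroke up: the brush's lower end has risen inside the jug to at least 57 mm above its inner floor (all of step 4), for 0.04 s.
7. the brush stands upright in its own pot, released, and the jug is not yet on the tray (horizontal distance between brush and pot_brush below 0.03 m and z of brush in the frame of pot_brush below 0.012 m and angle between brush's own z axis and vertical below 0.2 rad and linear speed of brush below 0.03 m/s and contact force between the fingers and brush below 0.1 N and horizontal distance between jug and tray_free above 0.1 m), for 0.2 s.
At the end, for the whole second after the job is handed in: Brush in its own pot, lower end within 7 mm of its floor and 30 mm of its axis, leaning under 11 degrees; jug upright (4.5 degrees) on the floor of the empty tray, axis within 50 mm of its centre; stirrer still standing in its pot; brush and jug at rest (horizontal distance between brush and pot_brush below 0.03 m and z of brush in the frame of pot_brush below 0.012 m and angle between brush's own z axis and vertical below 0.2 rad and linear speed of each of brush, jug below 0.03 m/s and horizontal distance between jug and tray_free below 0.05 m and z of jug in the frame of tray_free below 0.01 m and angle between jug's own z axis and vertical below 0.08 rad and horizontal distance between stirrer and pot_stir below 0.035 m and angle between stirrer's own z axis and vertical below 0.3 rad); the robot touches nothing.
It fails at once if the jug is tipped over (more than about 35 degrees) (angle between jug's own z axis and vertical above 0.6 rad).
It fails at once if a bystander (stirrer, cup, marker, cutter, tape measure, jar or bottle cap) is pushed more than 40 mm from its place or the cup or the stirrer is tipped over (distance of any of stirrer, cup, marker, cutter, tape, tin, cap from where it was at the start of the episode above 0.04 m or angle between any of cup, stirrer's own z axis and vertical above 0.5 rad).
It also fails if it takes over 58 s, if anything falls off the work surface, if the arm or the gripper's body presses on something with over 40 N, if the wrist force passes 120 N, or if a joint passes its speed limit or range.

## Robot

A 6-joint arm with a two-finger parallel gripper is mounted at the origin on the work surface. World frame = base frame: x ahead of the robot, y to its left, z up, the work surface at z = 0. Lengths are in m, angles in rad, forces in N, time in s.
With the tool pointing down it reaches from about 0.375 to 0.9 m from the base axis. Payload 3.1 kg.
Tool frame: the origin (TCP) lies between the finger pads; the fingertips stand 14 mm ahead of it and the grasp point (between the pads) lies 5 mm behind it; z points along the fingers, y is the line along which they close (so a half turn about z gives the same grasp; the last joint's range is limited). The gripper opens to 85 mm and grips with 20 to 120 N. Pads are 22 mm wide; open, the fingers measure 114 mm over their backs; the gripper's body (76 mm by 85 mm) begins 54 mm behind the grasp point. The pads swing forward as they close: fully open they stand 13 mm farther back than shut.
Start: joints at [1.065, 0.527, 1.433, -0, 1.181, -0.178], TCP at [0.201, 0.592, 0.245] pointing down, gripper open.
Joint ranges: [-3.08, 3.08], [-0.75, 2.2], [0.22, 2.44], [-1.43, 4.57], [0, 2.65], [-2.85, 2.85]. Speed limits (rad/s): [2.79, 2.79, 3.14, 3.14, 3.14, 3.14].

## Interface

Orientations are given as a unit quaternion [x, y, z, w].
In Python, from workcell import env gives the robot as it stands. The module is installed in compiled form; this text tells all that it offers.
- The arm moves only by the tool jog_arm, never from a script. Its argument "motion" is a list of rows, each a list of 3 entries, a list of its own where there are three numbers: the turn, a rotation vector about the tool's x, y, z normalised to -1 to 1, where 1 is pi rad, then the shift along the tool's x, y, z normalised to -1 to 1, where 1 is 120 mm, then the opening, from -1 (shut) to 1 (fully open). A call has 1 to 20 rows; each row is the pose to reach, as a shift and turn from the pose commanded when the call began, along the tool's axes at that moment, turning the shorter way round; what a row does not reach only later rows make up. A row lasts 1/12 s, in which the tool goes at most 41.7 mm and 7.16 degrees, less where a joint would pass 70% of its speed; a pose out of reach is approached as far as the arm can. A call with a number of a shift or a turn outside -1 to 1 is refused whole. A call with a gripper value outside its range is refused whole. The fingers move at their own pace and stop on an object; the grip force is fixed at half the most. Time passes only in rows, so rows that repeat a pose let the fingers close. It gives the time, the measured TCP pose, the force, the opening and the grip force at its end, in the units of the state.
- env.state(): the state, without advancing time (a new reading comes with each control period).
- env.grab_frame(name): name is "scene" or "top" or "wrist"; returns a dict with "image" (420x560x3 uint8, red, green, blue), "mtx" (3x3 intrinsics, pixels), "R" (3x3) and "t" (3): a world point X has camera coordinates R X + t. Camera axes: x right, y down, z forward; pixel columns grow to the right and rows downward; lengths in m; the calibration is good to about 2 mm. A picture is of the moment at which its call begins. There is no depth.
- env.close_job(): hands the job in; it is judged then, once.
The state is a dict: "time": time; "joint_positions": joint angles; "dq": joint speeds; "effort": joint torques, N m; "eef_pos": TCP position; "ee_rot": TCP orientation; "ft_force": force on the tool from outside, world axes, zero at the start; "moment": the same for the moment, N m; "gripper_width": finger opening in m; "gripper_force": force on a finger pad.
Only numpy, scipy, OpenCV 4.12 (cv2) and the standard library are available. Lean on these libraries where they do the work, as an engineer would, in place of code of your own. Each camera call takes 0.05 s, during which the arm holds its last target. There are 200 camera calls.

## Working session

There is one attempt and no reset: what is moved stays moved. The work goes in short steps, Python scripts to look and compute and a tool call to move; the robot and the scene stay as the last step left them, time stands still between calls to the robot, and variables do not carry over. Pictures are saved under pics/ and viewed, at most 11 in all, crops included, and the job is handed in when it is done.

Besides the shell and the picture viewer there is one more tool, called as a command line: name --argument value ..., lists and objects as JSON in quotes. jog_arm: Moves the arm, as the interface text tells. Its arguments: {"type":"object","properties":{"motion":{"type":"array"}},"required":["motion"]}

```bash
mkdir -p pics; cat > h.py <<'E'
import numpy as np, cv2
from workcell import env
def grab(n,f=None):
    d=env.grab_frame(n)
    if f: cv2.imwrite(f'pics/{f}.png',d['image'][:,:,::-1]); np.savez(f'pics/{f}.npz',**d)
    return d
def load(f): return dict(np.load(f'pics/{f}.npz'))
def ray(d,u,v):
    K,R,t=d['mtx'],d['R'],d['t']
    return -R.T@t, R.T@np.linalg.inv(K)@np.array([u,v,1.])
def onz(d,u,v,z):
    c,r=ray(d,u,v); return c+r*(z-c[2])/r[2]
def proj(d,X):
    p=d['mtx']@(d['R']@np.array(X)+d['t']); return p[:2]/p[2]
E
python3 - <<'E'
from h import *
a=grab('scene','scene0');b=grab('top','top0')
for d in(a,b): print((-d['R'].T@d['t']).round(3), d['R'].round(2).tolist(), d['mtx'].round(0).tolist())
s=env.state();print({k:np.round(v,3) for k,v in s.items()})
E
```

```text
[1.056 0.061 1.043] [[-0.07, 1.0, -0.0], [0.83, 0.06, -0.55], [-0.55, -0.04, -0.83]] [[420.0, 0.0, 278.0], [0.0, 420.0, 211.0], [0.0, 0.0, 1.0]]
[ 0.379 -0.016  1.409] [[0.03, -1.0, -0.01], [-1.0, -0.03, -0.06], [0.06, 0.01, -1.0]] [[547.0, 0.0, 282.0], [0.0, 547.0, 208.0], [0.0, 0.0, 1.0]]
{'time': np.float64(0.1), 'joint_positions': array([ 1.064,  0.528,  1.434, -0.   ,  1.181, -0.179]), 'dq': array([ 0.   , -0.002, -0.003, -0.001, -0.001, -0.001]), 'effort': array([-0.0000e+00, -4.4330e+01, -1.7858e+01, -0.0000e+00,  4.0000e-03,
       -0.0000e+00]), 'eef_pos': array([0.201, 0.591, 0.244]), 'ee_rot': array([ 0.163,  0.987, -0.001, -0.   ]), 'ft_force': array([ 0.011, -0.314,  0.628]), 'moment': array([0.   , 0.03 , 0.016]), 'gripper_force': np.float64(0.0), 'gripper_width': np.float64(0.085)}
```

View pics/scene0.png

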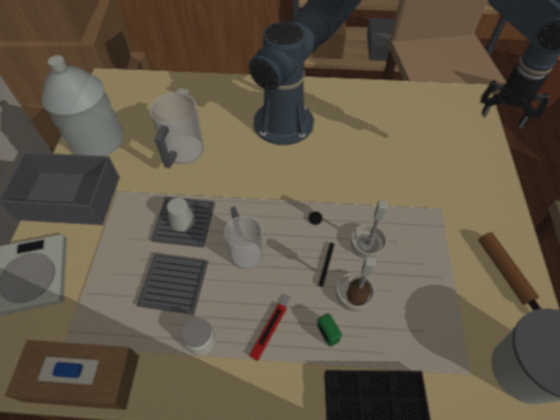

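View pics/top0.png

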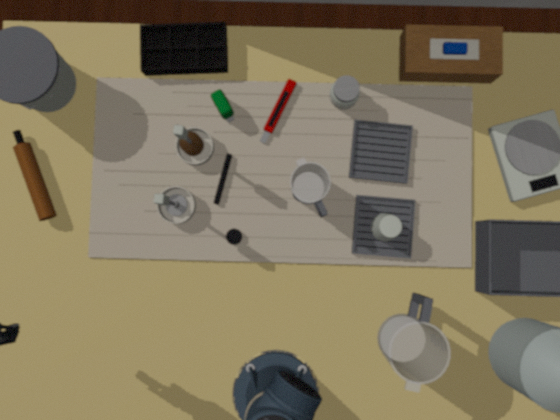

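The scene view shows:
- the small jug at (243,243), top view (310,184)
- the large decoy jug at (180,125), top (412,345)
- the brush with a brown head at (358,290), top (190,143)
- the stirrer with a steel disc at (370,242), top (175,205)
- the empty tray at (173,283), top (381,152)
- the tray with the cup at (183,220), top (384,226)

Candidates:
- Brush: (358,290) or (370,242). I choose the brown one, (358,290).
- Jug: (243,243) or (180,125). I choose the smaller, (243,243).
- Tray: (173,283) or (183,220). I choose the empty one, (173,283).

I'll check these in one close crop.

```bash
python3 - <<'E'
from h import *
a=load('scene0')['image'];b=load('top0')['image']
c=lambda im,u,v,w=100,h=75:cv2.resize(im[v-h//2:v-h//2+h,u-w//2:u-w//2+w],(400,300),interpolation=cv2.INTER_CUBIC)
m=np.vstack([np.hstack([c(a,365,275),c(a,243,240)]),np.hstack([c(b,190,145),c(b,312,187)])])
m=np.clip(m.astype(float)*1.5,0,255).astype(np.uint8)
cv2.imwrite('pics/crop1.png',m[:,:,::-1])
# tray: corners
for n,u,v in(('top0',381,152),('scene0',173,283)):
    d=load(n);im=d['image'];hsv=cv2.cvtColor(im,cv2.COLOR_RGB2HSV)
    mk=((im.max(2)<125)&(hsv[...,1]<110)).astype(np.uint8)
    mk=cv2.morphologyEx(mk,cv2.MORPH_CLOSE,np.ones((5,5)))
    n_,lab,st,ce=cv2.connectedComponentsWithStats(mk)
    for i in range(1,n_):
        if abs(ce[i][0]-u)<12 and abs(ce[i][1]-v)<12 and st[i][4]>200:
            r=cv2.minAreaRect(np.argwhere(lab==i)[:,::-1].astype(np.float32))
            print(n,st[i],ce[i],r,onz(d,*r[0],.014).round(3)); print([onz(d,*p,.014).round(3)[:2].tolist() for p in cv2.boxPoints(r)])
E
```

```text
(no output)
```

View pics/crop1.png

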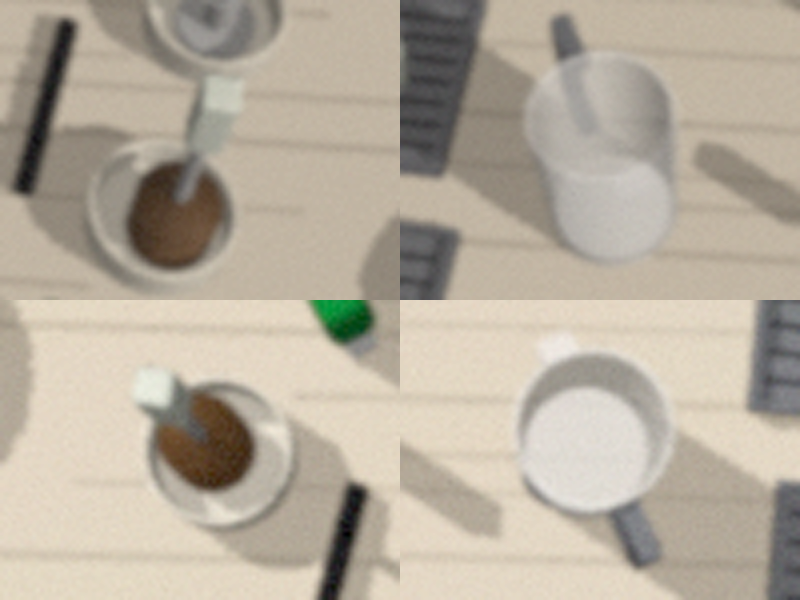

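The crop confirms the choices: a brown bristle brush in its pot and the small jug with its handle. The grip's top face is at top px ≈(178.6,130) and scene (370.5,261.5). The jug rim centre is at top px ≈(310.6,182), and its handle end at ≈(322.5,212).

```bash
python3 - <<'E'
from h import *
a=load('scene0');b=load('top0')
def tri(pa,pb):
    c1,r1=ray(a,*pa);c2,r2=ray(b,*pb)
    s=np.linalg.lstsq(np.c_[r1,-r2],c2-c1,rcond=None)[0]
    p,q=c1+s[0]*r1,c2+s[1]*r2; return ((p+q)/2).round(4),np.linalg.norm(p-q).round(4)
print('griptop',onz(b,178.6,129.9,.205).round(4),onz(a,370.6,261.6,.205).round(4),tri((370.6,261.6),(178.6,129.9)))
print('pot rim',onz(b,195,146,.034).round(4))
# pot from scene: crop rim l88 r235 t140 b~278
print('pot rim sc',onz(a,315+161/4,238+209/4,.034).round(4))
# grip edges in top: top-face corners
P=[onz(b,140+x/4,108+y/4,.205)[:2] for x,y in((140,68),(183,73))]; e=P[1]-P[0];print('grip edge',e.round(4),np.degrees(np.arctan2(e[1],e[0])))
print('rim',onz(b,310.6,182.2,.13).round(4),'scene rim',onz(a,193+(602-400)/4,203+118/4,.13).round(4))
print('handle end top',onz(b,262+(646-400)/4,150+(556-300)/4,.13).round(4),onz(a,193+(563-400)/4,203+17/4,.13).round(4))
for n,d,u,v in(('top0',b,381,152),('scene0',a,173,283)):
    im=d['image']; g=cv2.cvtColor(im,cv2.COLOR_RGB2GRAY)[v-45:v+45,u-45:u+45]
    t,mk=cv2.threshold(g,0,1,cv2.THRESH_BINARY_INV+cv2.THRESH_OTSU); mk=cv2.morphologyEx(mk,cv2.MORPH_CLOSE,np.ones((5,5),np.uint8))
    k,lab,st,ce=cv2.connectedComponentsWithStats(mk); i=lab[45,45]
    r=cv2.minAreaRect((np.argwhere(lab==i)[:,::-1]+[u-45,v-45]).astype(np.float32)); print(n,t,st[i],r,onz(d,*r[0],.01).round(3))
E
```

```text
griptop [0.6231 0.2306 0.205 ] [0.6231 0.2325 0.205 ] (array([0.6231, 0.2316, 0.2049]), np.float64(0.0019))
pot rim [0.6175 0.2223 0.034 ]
pot rim sc [0.6192 0.2241 0.034 ]
grip edge [-0.0022 -0.0241] -95.25594069026475
rim [ 0.5218 -0.0696  0.13  ] scene rim [ 0.5238 -0.0673  0.13  ]
handle end top [ 0.4478 -0.1015  0.13  ] [ 0.449  -0.1016  0.13  ]
top0 107.0 [  13   11   67   67 3628] ((382.26727294921875, 151.32672119140625), (62.8863525390625, 61.29429244995117), 5.710592269897461) [ 0.62  -0.257  0.01 ]
scene0 89.0 [   8   15   72   75 3406] ((169.21014404296875, 288.6687316894531), (60.47296905517578, 74.22760772705078), 14.796762466430664) [ 0.637 -0.26   0.01 ]
```

```bash
cat >> h.py <<'E'
from scipy.spatial.transform import Rotation as Ro
def go(x,y,z,yaw=None):
    """units for jog: shift in tool axes/0.12, turn about z/pi; yaw = world angle (deg) of the tool y"""
    s=env.state();R=Ro.from_quat(s['ee_rot']);d=np.array([x,y,z])-s['eef_pos']
    m=R.as_matrix(); cur=np.degrees(np.arctan2(m[1,1],m[0,1]))
    print('t',round(float(s['time']),2),'at',np.round(s['eef_pos'],4),'yaw',cur.round(1),'tilt z',m[:,2].round(3),'w',round(float(s['gripper_width']),4),'f',np.round(s['ft_force'],1),'q6',s['joint_positions'][5].round(2))
    print('shift',(R.inv().apply(d)/.12).round(3), 'turn', None if yaw is None else round(-((yaw-cur+90)%180-90)/180,4))
E
python3 -c "
from h import *
go(.623,.2315,.265,85)"
```

```text
t 0.1 at [0.2009 0.5912 0.2444] yaw 71.2 tilt z [-0.001 -0.002 -1.   ] w 0.0854 f [ 0.  -0.3  0.6] q6 -0.18
shift [-4.295 -1.706 -0.17 ] turn -0.0766
```

jog_arm --motion '[[[0,0,0],[-0.33,-0.13,-0.17],1],[[0,0,-0.077],[-0.66,-0.26,-0.17],1],[[0,0,-0.077],[-1,-0.4,-0.17],1],[[0,0,-0.077],[-1,-0.4,-0.17],1]]'

```text
time: 0.43
eef_pos: [0.3026, 0.5048, 0.2657]
ee_rot: [0.042, 0.999, -0.001, 0.001]
ft_force: [-1.1, 0.1, 0.2]
gripper_width: 0.085
gripper_force: 0.0
```

jog_arm --motion '[[[0,0,0],[-0.3,-0.2,0],1],[[0,0,0],[-0.6,-0.45,0],1],[[0,0,0],[-0.95,-0.7,0],1],[[0,0,0],[-0.95,-0.7,0],1]]'

```text
time: 0.77
eef_pos: [0.4092, 0.4109, 0.2653]
ee_rot: [0.045, 0.999, -0.001, 0.001]
ft_force: [0.3, 1.1, 0.0]
gripper_width: 0.0853
gripper_force: 0.0
```

jog_arm --motion '[[[0,0,0],[-0.3,-0.2,0],1],[[0,0,0],[-0.6,-0.45,0],1],[[0,0,0],[-0.95,-0.7,0],1],[[0,0,0],[-0.95,-0.7,0],1]]'

```text
time: 1.1
eef_pos: [0.516, 0.317, 0.2654]
ee_rot: [0.045, 0.999, -0.001, 0.001]
ft_force: [0.5, 1.3, 1.0]
gripper_width: 0.0855
gripper_force: 0.0
```

jog_arm --motion '[[[0,0,0],[-0.3,-0.2,0],1],[[0,0,0],[-0.6,-0.45,0],1],[[0,0,0],[-0.95,-0.67,0],1],[[0,0,0],[-0.95,-0.67,0],1],[[0,0,0],[-0.95,-0.67,0],1]]'

```text
time: 1.52
eef_pos: [0.622, 0.2275, 0.2648]
ee_rot: [0.045, 0.999, -0.0, 0.001]
ft_force: [0.0, 0.1, -0.7]
gripper_width: 0.0851
gripper_force: 0.0
```

```bash
python3 -c "
from h import *
d=grab('wrist','w1')
go(.623,.2315,.176,85)
print(proj(d,(.623,.2315,.205)),proj(d,(.6185,.223,.034)))"
```

```text
t 1.57 at [0.6197 0.2292 0.2648] yaw 84.9 tilt z [-0.001  0.    -1.   ] w 0.0853 f [-0.2 -0.3  0.2] q6 -1.3
shift [-0.027  0.021  0.74 ] turn -0.0006
[289.24944632 230.52463618] [277.94319199 173.63856899]
```

View pics/w1.png

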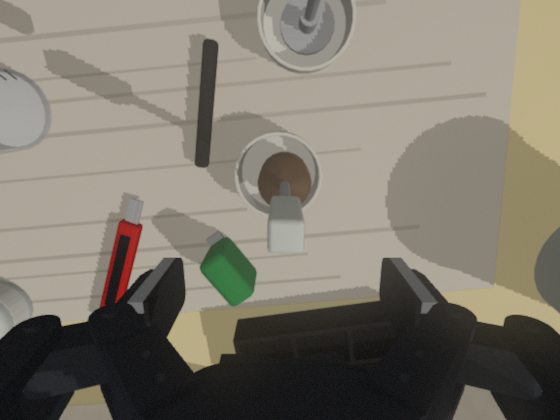

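The wrist view shows the grip's top face around (287,237) and the brown head at (284,180). The fingers straddle it at about (160,290) and (405,290).

```bash
python3 -c "
from h import *
d=load('w1')
for p in((286.5,237),(269,252),(304,250),(302,222)): print(onz(d,*p,.205).round(4))
p=onz(d,286.5,237,.205);print('pot',onz(d,278.5,173.5,.034).round(4))
im=d['image'][190:270:6,286].tolist();print(im)
go(p[0],p[1],.176,85)"
```

```text
[0.627  0.2295 0.205 ]
[0.636  0.2178 0.205 ]
[0.6366 0.2395 0.205 ]
[0.6182 0.2396 0.205 ]
pot [0.6184 0.2236 0.034 ]
[[92, 91, 87], [104, 103, 97], [111, 112, 105], [110, 111, 103], [113, 114, 106], [136, 137, 130], [173, 175, 166], [173, 175, 167], [173, 175, 166], [173, 175, 166], [172, 173, 164], [163, 157, 144], [174, 168, 154], [175, 168, 155]]
t 1.57 at [0.6197 0.2292 0.2648] yaw 84.9 tilt z [-0.001  0.    -1.   ] w 0.0853 f [-0.2 -0.3  0.2] q6 -1.3
shift [-0.062  0.007  0.74 ] turn -0.0006
```

jog_arm --motion '[[[0,0,-0.012],[-0.045,0.012,0.25],1],[[0,0,-0.012],[-0.045,0.012,0.5],1],[[0,0,-0.012],[-0.045,0.012,0.74],1],[[0,0,-0.012],[-0.045,0.012,0.74],1],[[0,0,-0.012],[-0.045,0.012,0.74],-1],[[0,0,-0.012],[-0.045,0.012,0.74],-1],[[0,0,-0.012],[-0.045,0.012,0.74],-1],[[0,0,-0.012],[-0.045,0.012,0.74],-1],[[0,0,-0.012],[-0.045,0.012,0.74],-1],[[0,0,-0.012],[-0.045,0.012,0.74],-1],[[0,0,-0.012],[-0.045,0.012,0.74],-1],[[0,0,-0.012],[-0.045,0.012,0.74],-1],[[0,0,-0.012],[-0.045,0.012,0.74],-1],[[0,0,-0.012],[-0.045,0.012,0.74],-1]]'

```text
time: 2.73
eef_pos: [0.6255, 0.2316, 0.1787]
ee_rot: [0.024, 1.0, 0.0, 0.002]
ft_force: [0.1, -0.2, 5.9]
gripper_width: 0.0215
gripper_force: 59.6
```

jog_arm --motion '[[[0,0,0],[0,0,-0.2],-1],[[0,0,0],[0,0,-0.45],-1],[[0,0,0],[0,0,-0.75],-1],[[0,0,0],[0,0,-1],-1],[[0,0,0],[0,0,-1],-1]]'

```text
time: 3.15
eef_pos: [0.6277, 0.2326, 0.3047]
ee_rot: [0.024, 1.0, 0.002, 0.007]
ft_force: [0.9, 0.5, 0.1]
gripper_width: 0.0215
gripper_force: 59.1
```

jog_arm --motion '[[[0,0,0],[0.05,-0.2,-0.15],-1],[[0,0,0],[0.15,-0.5,-0.32],-1],[[0,0,0],[0.245,-0.85,-0.32],-1],[[0,0,0],[0.245,-0.85,-0.32],-1]]'

```text
time: 3.48
eef_pos: [0.5881, 0.1261, 0.3361]
ee_rot: [0.026, 1.0, -0.002, -0.001]
ft_force: [-0.2, 1.2, -2.1]
gripper_width: 0.0215
gripper_force: 59.8
```

jog_arm --motion '[[[0,0,0],[0.08,-0.28,0],-1],[[0,0,0],[0.16,-0.57,0],-1],[[0,0,0],[0.245,-0.85,0],-1],[[0,0,0],[0.245,-0.85,0],-1]]'

```text
time: 3.82
eef_pos: [0.5534, 0.0262, 0.3343]
ee_rot: [0.027, 1.0, -0.001, -0.002]
ft_force: [0.2, 0.1, -0.2]
gripper_width: 0.0216
gripper_force: 59.8
```

jog_arm --motion '[[[0,0,0],[0.08,-0.28,0],-1],[[0,0,0],[0.16,-0.55,0],-1],[[0,0,0],[0.22,-0.75,0],-1],[[0,0,0],[0.245,-0.84,0],-1],[[0,0,0],[0.245,-0.84,0],-1],[[0,0,0],[0.245,-0.84,0],-1]]'

```text
time: 4.32
eef_pos: [0.5216, -0.0679, 0.3349]
ee_rot: [0.025, 1.0, 0.001, -0.0]
ft_force: [0.3, 0.3, -0.1]
gripper_width: 0.0213
gripper_force: 59.7
```

```bash
python3 -c "
from h import *
a=grab('scene','s2');b=grab('top','t2')
go(.523,-.0685,.34,87)
c=lambda d,u,v,w=100,h=150:cv2.resize(d['image'][v-h//2:v-h//2+h,u-w//2:u-w//2+w],(400,600),interpolation=cv2.INTER_CUBIC)
m=np.hstack([c(a,250,215),c(b,308,185)]);m=np.clip(m*1.5,0,255).astype(np.uint8)
cv2.imwrite('pics/c2.png',m[:,:,::-1])"
```

```text
t 4.42 at [ 0.5218 -0.0671  0.3351] yaw 87.3 tilt z [-0.     0.001 -1.   ] w 0.0215 f [-0.7 -0.4 -1.5] q6 -1.86
shift [-0.01  -0.011 -0.041] turn 0.0016
```

View pics/c2.png

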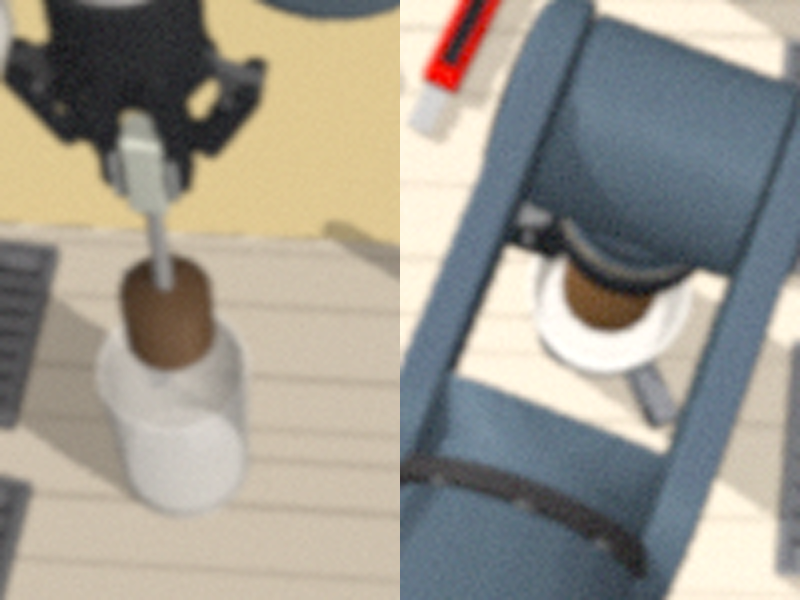

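The brush hangs over the jug: head bottom arc at scene px ≈(242,232), with columns centred on the rim in the top view too. I'll check the lower end against projection.

```bash
python3 -c "
from h import *
a=load('s2');b=load('t2');th=np.linspace(0,2*np.pi,73)
for x,y in((.522,-.0675),):
  for d in(a,b):
    P=np.array([proj(d,(x+.028*np.cos(t),y+.028*np.sin(t),z)) for t in th for z in (.161,.217)]);print(P.min(0).round(1),P.max(0).round(1))
d=a;im=a['image'].astype(int);mk=((im[...,0]-im[...,2]>18)&(im.max(2)<110)).astype(np.uint8);mk[:195]=0;mk[245:]=0;mk[:,:225]=0;mk[:,265:]=0
print(cv2.boundingRect(mk))
im=b['image'].astype(int);mk=((im[...,0]-im[...,2]>18)&(im.max(2)<130)).astype(np.uint8);mk[:150]=0;mk[210:]=0;mk[:,:290]=0;mk[:,335:]=0
print(cv2.boundingRect(mk))
"
```

```text
[228.9 203.2] [254.  235.3]
[298.1 165. ] [324.2 192.8]
(229, 203, 25, 30)
(299, 176, 22, 17)
```

jog_arm --motion '[[[0,0,0],[-0.01,-0.01,0.15],-1],[[0,0,0],[-0.01,-0.01,0.3],-1],[[0,0,0],[-0.01,-0.01,0.45],-1],[[0,0,0],[-0.01,-0.01,0.6],-1],[[0,0,0],[-0.01,-0.01,0.6],-1]]'

```text
time: 4.83
eef_pos: [0.5208, -0.0674, 0.2599]
ee_rot: [0.023, 1.0, 0.001, -0.004]
ft_force: [-0.4, 0.8, -0.7]
gripper_width: 0.0212
gripper_force: 59.5
```

jog_arm --motion '[[[0,0,0],[0,0,0.15],-1],[[0,0,0],[0,0,0.3],-1],[[0,0,0],[0,0,0.45],-1],[[0,0,0],[0,0,0.55],-1],[[0,0,0],[0,0,0.62],-1],[[0,0,0],[0,0,0.62],-1],[[0,0,0],[0,0,0.62],-1]]'

```text
time: 5.42
eef_pos: [0.5232, -0.0692, 0.1893]
ee_rot: [0.024, 1.0, 0.0, 0.0]
ft_force: [-0.8, 0.3, -0.0]
gripper_width: 0.0215
gripper_force: 59.7
```

jog_arm --motion '[[[0,0,0],[0,0,0.03],-1],[[0,0,0],[0,0,0.03],-1],[[0,0,0],[0,0,-0.15],-1],[[0,0,0],[0,0,-0.35],-1],[[0,0,0],[0,0,-0.55],-1],[[0,0,0],[0,0,-0.6],-1],[[0,0,0],[0,0,-0.6],-1],[[0,0,0],[0,0,-0.6],-1],[[0,0,0],[0,0,-0.4],-1],[[0,0,0],[0,0,-0.2],-1],[[0,0,0],[0,0,0],-1],[[0,0,0],[0,0,0.03],-1],[[0,0,0],[0,0,0.03],-1],[[0,0,0],[0,0,0.03],-1]]'

```text
time: 6.58
eef_pos: [0.5225, -0.0697, 0.185]
ee_rot: [0.024, 1.0, 0.0, -0.001]
ft_force: [-0.4, 0.7, -0.1]
gripper_width: 0.0216
gripper_force: 59.6
```

jog_arm --motion '[[[0,0,0],[0,0,-0.2],-1],[[0,0,0],[0,0,-0.4],-1],[[0,0,0],[0,0,-0.6],-1],[[0,0,0],[0,0,-0.63],-1],[[0,0,0],[0,0,-0.63],-1],[[0,0,0],[0,0,-0.63],-1],[[0,0,0],[0,0,-0.4],-1],[[0,0,0],[0,0,-0.2],-1],[[0,0,0],[0,0,0],-1],[[0,0,0],[0,0,0],-1],[[0,0,0],[0,0,0],-1],[[0,0,0],[0,0,0],-1]]'

```text
time: 7.58
eef_pos: [0.5229, -0.0698, 0.1854]
ee_rot: [0.024, 1.0, 0.0, -0.0]
ft_force: [0.0, 0.7, -0.6]
gripper_width: 0.0216
gripper_force: 59.7
```

jog_arm --motion '[[[0,0,0],[0,0,-0.2],-1],[[0,0,0],[0,0,-0.4],-1],[[0,0,0],[0,0,-0.6],-1],[[0,0,0],[0,0,-0.63],-1],[[0,0,0],[0,0,-0.63],-1],[[0,0,0],[0,0,-0.63],-1],[[0,0,0],[0,0,-0.63],-1]]'

```text
time: 8.17
eef_pos: [0.5218, -0.0694, 0.2601]
ee_rot: [0.024, 1.0, 0.0, -0.001]
ft_force: [0.3, 0.5, -1.7]
gripper_width: 0.0218
gripper_force: 59.7
```

jog_arm --motion '[[[0,0,0],[0,0,-0.2],-1],[[0,0,0],[0,0,-0.45],-1],[[0,0,0],[0,0,-0.65],-1],[[0,0,0],[0,0,-0.65],-1],[[0,0,0],[0,0,-0.65],-1]]'

```text
time: 8.58
eef_pos: [0.5228, -0.0697, 0.3389]
ee_rot: [0.024, 1.0, -0.0, 0.0]
ft_force: [0.3, -0.5, -1.7]
gripper_width: 0.0215
gripper_force: 59.7
```

jog_arm --motion '[[[0,0,0],[-0.08,0.28,0],-1],[[0,0,0],[-0.15,0.55,0],-1],[[0,0,0],[-0.23,0.83,0],-1],[[0,0,0],[-0.23,0.83,0],-1]]'

```text
time: 8.92
eef_pos: [0.5549, 0.0337, 0.3362]
ee_rot: [0.022, 1.0, 0.002, -0.002]
ft_force: [-0.4, -1.4, -0.9]
gripper_width: 0.0216
gripper_force: 59.8
```

jog_arm --motion '[[[0,0,0],[-0.08,0.28,0],-1],[[0,0,0],[-0.15,0.55,0],-1],[[0,0,0],[-0.23,0.83,0],-1],[[0,0,0],[-0.23,0.83,0],-1]]'

```text
time: 9.25
eef_pos: [0.5875, 0.1317, 0.336]
ee_rot: [0.022, 1.0, 0.002, -0.002]
ft_force: [0.2, -0.5, -0.9]
gripper_width: 0.0218
gripper_force: 59.9
```

jog_arm --motion '[[[0,0,0],[-0.08,0.28,0],-1],[[0,0,0],[-0.15,0.55,0],-1],[[0,0,0],[-0.2,0.75,0],-1],[[0,0,0],[-0.23,0.82,0.2],-1],[[0,0,0],[-0.23,0.82,0.4],-1],[[0,0,0],[-0.23,0.82,0.4],-1],[[0,0,0],[-0.23,0.82,0.4],-1]]'

```text
time: 9.83
eef_pos: [0.6177, 0.2227, 0.2873]
ee_rot: [0.024, 1.0, -0.001, -0.004]
ft_force: [0.2, -0.1, -0.3]
gripper_width: 0.0213
gripper_force: 59.8
```

```bash
python3 -c "
from h import *
go(.619,.224,.181,87)
a=grab('top','t3')
b=grab('scene','s3')
c=lambda d,u,v,w=100,h=150:cv2.resize(d['image'][v-h//2:v-h//2+h,u-w//2:u-w//2+w],(400,600),interpolation=cv2.INTER_CUBIC)
m=np.hstack([c(b,360,255),c(a,195,145)]);m=np.clip(m*1.5,0,255).astype(np.uint8)
cv2.imwrite('pics/c3.png',m[:,:,::-1])"
```

```text
t 9.83 at [0.6177 0.2227 0.2873] yaw 87.2 tilt z [-0.008 -0.002 -1.   ] w 0.0213 f [ 0.2 -0.1 -0.3] q6 -1.35
shift [-0.017  0.013  0.886] turn 0.0013
```

View pics/c3.png

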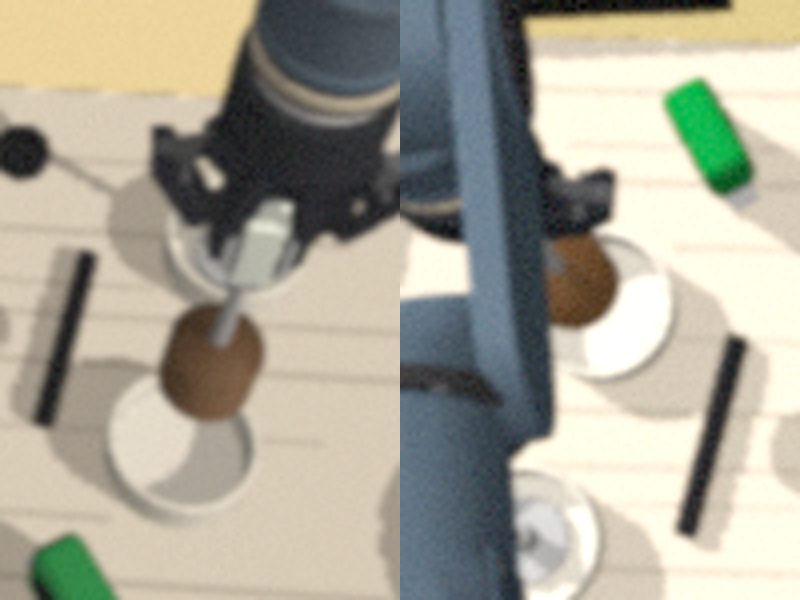

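The brush head is over its own pot: scene rim centre ≈(355,290). I'm lowering it.

jog_arm --motion '[[[0,0,0],[-0.01,0.01,0.2],-1],[[0,0,0],[-0.01,0.01,0.4],-1],[[0,0,0],[-0.01,0.01,0.6],-1],[[0,0,0],[-0.01,0.01,0.75],-1],[[0,0,0],[-0.01,0.01,0.85],-1],[[0,0,0],[-0.01,0.01,0.87],-1],[[0,0,0],[-0.01,0.01,0.87],-1]]'

```text
time: 10.52
eef_pos: [0.6213, 0.2243, 0.1869]
ee_rot: [0.024, 1.0, 0.0, 0.0]
ft_force: [0.8, 0.2, -0.5]
gripper_width: 0.0216
gripper_force: 59.9
```

jog_arm --motion '[[[0,0,0],[0,0,0.01],-1],[[0,0,0],[0,0,0.01],-1],[[0,0,0],[0,0,0.01],-1]]'

```text
time: 10.77
eef_pos: [0.6218, 0.2249, 0.1868]
ee_rot: [0.024, 1.0, 0.0, 0.001]
ft_force: [-0.5, 0.4, -0.9]
gripper_width: 0.0212
gripper_force: 59.9
```

jog_arm --motion '[[[0,0,0],[0,0,0.03],-1],[[0,0,0],[0,0,0.05],-1],[[0,0,0],[0,0,0.05],-1],[[0,0,0],[0,0,0.05],-1]]'

```text
time: 11.1
eef_pos: [0.6207, 0.2247, 0.179]
ee_rot: [0.024, 1.0, -0.0, -0.0]
ft_force: [0.9, 0.9, -1.1]
gripper_width: 0.0211
gripper_force: 59.9
```

jog_arm --motion '[[[0,0,0],[0,0,0.015],-1],[[0,0,0],[0,0,0.015],-1],[[0,0,0],[0,0,0.015],-1]]'

```text
time: 11.35
eef_pos: [0.6212, 0.2248, 0.1788]
ee_rot: [0.024, 1.0, 0.0, 0.0]
ft_force: [-1.1, -0.4, 5.0]
gripper_width: 0.021
gripper_force: 60.5
```

jog_arm --motion '[[[0,0,0],[0,0,0],1],[[0,0,0],[0,0,0],1],[[0,0,0],[0,0,0],1],[[0,0,0],[0,0,0],1],[[0,0,0],[0,0,0],1],[[0,0,0],[0,0,0],1],[[0,0,0],[0,0,0],1],[[0,0,0],[0,0,0],1],[[0,0,0],[0,0,-0.2],1],[[0,0,0],[0,0,-0.5],1],[[0,0,0],[0,0,-0.7],1],[[0,0,0],[0,0,-0.7],1],[[0,0,0],[0,0,-0.7],1]]'

```text
time: 12.43
eef_pos: [0.6219, 0.225, 0.2636]
ee_rot: [0.024, 1.0, 0.0, 0.002]
ft_force: [-0.1, -0.2, 0.0]
gripper_width: 0.0854
gripper_force: 0.0
```

```bash
python3 -c "
from h import *
w=grab('wrist','w4')
go(.45,-.0965,.265)
cv2.imwrite('pics/w4s.png',w['image'][:,:,::-1])"
```

```text
t 12.48 at [0.6207 0.2247 0.2617] yaw 87.2 tilt z [ 0.  0. -1.] w 0.0852 f [-0.8  0.1 -0.4] q6 -1.34
shift [ 1.292 -2.742 -0.028] turn None
```

View pics/w4.png

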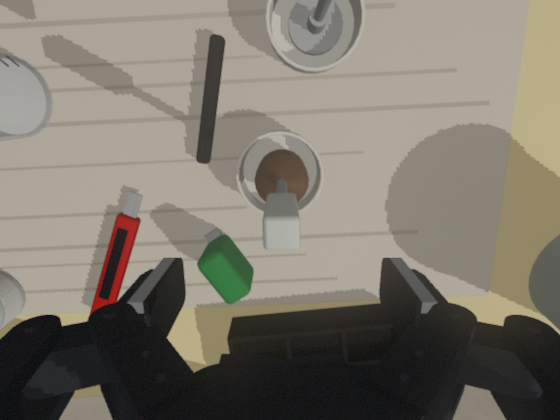

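The brush stands upright in its own pot: the brown head (281,178) sits within the pot ring centred at about (279,174), released. Next is the jug handle.

jog_arm --motion '[[[0,0,0],[0.14,-0.31,0],1],[[0,0,0],[0.28,-0.62,0],1],[[0,0,0],[0.43,-0.92,0],1],[[0,0,0],[0.43,-0.92,0],1]]'

```text
time: 12.82
eef_pos: [0.5583, 0.1122, 0.2588]
ee_rot: [0.026, 1.0, -0.002, -0.005]
ft_force: [0.5, -0.1, -0.6]
gripper_width: 0.0854
gripper_force: 0.0
```

jog_arm --motion '[[[0,0,0],[0.14,-0.31,0],1],[[0,0,0],[0.28,-0.62,0],1],[[0,0,0],[0.43,-0.92,0],1],[[0,0,0],[0.43,-0.92,0],1]]'

```text
time: 13.15
eef_pos: [0.5029, 0.005, 0.2597]
ee_rot: [0.027, 1.0, -0.001, -0.004]
ft_force: [-0.2, 0.0, 0.4]
gripper_width: 0.0852
gripper_force: 0.0
```

jog_arm --motion '[[[0,0,-0.037],[0.14,-0.31,0],1],[[0,0,-0.074],[0.28,-0.62,0],1],[[0,0,-0.11],[0.43,-0.92,0],1],[[0,0,-0.147],[0.43,-0.92,0],1],[[0,0,-0.147],[0.43,-0.92,0],1],[[0,0,-0.147],[0.43,-0.92,0],1]]'

```text
time: 13.65
eef_pos: [0.45, -0.0985, 0.2607]
ee_rot: [-0.204, 0.979, 0.001, -0.001]
ft_force: [-0.3, 0.9, -0.1]
gripper_width: 0.0852
gripper_force: 0.0
```

```bash
python3 -c "
from h import *
w=grab('wrist','w5')
go(.4506,-.1004,.1,113.7)
for p in((.4506,-.1004,.125),(.522,-.069,.13),(.522,-.069,.005)): print(proj(w,p).round(1))"
```

```text
t 13.7 at [ 0.4504 -0.098   0.2608] yaw 113.5 tilt z [-0.001  0.001 -1.   ] w 0.0854 f [ 0.3 -0.3 -0.1] q6 -2.44
shift [ 0.006 -0.021  1.34 ] turn -0.0009
[279.6 198.2]
[280.2 285.5]
[280.4 234.7]
```

View pics/w5.png

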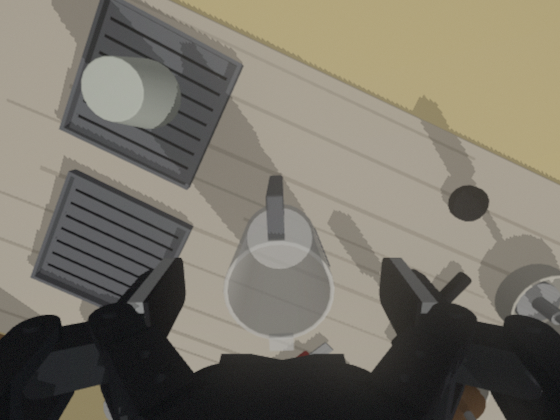

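The wrist view shows the handle bar's upper end at about (275,193), the strut running to (276,238), and the rim centred at (279.5,285). The empty tray is at about (112,243), and the cup's tray at (150,90).

```bash
python3 -c "
from h import *
w=load('w5')
im=w['image'].astype(int)
for r in (184,196,210,225): print(r,[int(x) for x in im[r,258:296:1].mean(1)])
print([int(x) for x in im[168:205,275].mean(1)])
h=onz(w,275.3,198,.125);c=onz(w,279.5,285.5,.13);print(h,c,np.degrees(np.arctan2(*(c-h)[1::-1])),np.linalg.norm((c-h)[:2]))
# empty tray corners at rim z .014
for p in((73,171),(191,226),(33,277)): print(onz(w,*p,.014).round(4))
c1=onz(w,191,226,.014);c2=onz(w,33,277,.014);print('tray',((c1+c2)/2).round(4),np.linalg.norm(c1-c2))
"
```

```text
184 [126, 126, 126, 128, 126, 126, 125, 126, 127, 117, 88, 70, 71, 72, 69, 72, 72, 74, 71, 71, 73, 72, 75, 70, 89, 115, 127, 127, 138, 153, 157, 157, 157, 157, 156, 153, 149, 146]
196 [127, 127, 125, 126, 126, 127, 127, 110, 82, 87, 87, 88, 89, 88, 88, 89, 88, 89, 91, 92, 93, 93, 95, 94, 88, 109, 127, 128, 128, 127, 128, 127, 128, 127, 129, 127, 138, 153]
210 [120, 114, 111, 111, 113, 113, 115, 118, 109, 98, 102, 103, 105, 103, 104, 103, 103, 103, 104, 103, 103, 104, 105, 105, 103, 109, 134, 148, 149, 148, 148, 149, 148, 139, 132, 123, 114, 113]
225 [148, 147, 146, 148, 148, 148, 150, 149, 141, 119, 103, 104, 103, 102, 103, 104, 103, 103, 103, 103, 103, 103, 102, 104, 106, 107, 133, 149, 149, 149, 148, 149, 149, 149, 148, 149, 148, 150]
[128, 126, 126, 122, 116, 114, 112, 96, 75, 71, 73, 72, 72, 72, 72, 73, 74, 72, 72, 72, 72, 71, 72, 72, 73, 71, 74, 79, 89, 101, 105, 104, 104, 103, 104, 102, 102]
[ 0.45184268 -0.10379131  0.125     ] [ 0.52219643 -0.0695539   0.13      ] 25.949710953086104 0.07824225876106625
[ 0.5421 -0.3202  0.014 ]
[ 0.5515 -0.1738  0.014 ]
[ 0.6951 -0.3339  0.014 ]
tray [ 0.6233 -0.2538  0.014 ] 0.21509153581372664
```

jog_arm --motion '[[[0,0,-0.014],[-0.018,-0.048,0.15],1],[[0,0,-0.014],[-0.018,-0.048,0.4],1],[[0,0,-0.014],[-0.018,-0.048,0.65],1],[[0,0,-0.014],[-0.018,-0.048,0.75],1],[[0,0,-0.014],[-0.018,-0.048,0.75],1],[[0,0,-0.014],[-0.018,-0.048,0.75],1]]'

```text
time: 14.2
eef_pos: [0.4549, -0.1018, 0.1708]
ee_rot: [-0.227, 0.974, 0.001, -0.001]
ft_force: [-0.6, -0.0, 0.6]
gripper_width: 0.0854
gripper_force: 0.0
```

```bash
python3 -c "
from h import *
go(.4546,-.1024,.1,116)"
```

```text
t 14.2 at [ 0.4549 -0.1018  0.1708] yaw 116.3 tilt z [-0.002  0.001 -1.   ] w 0.0854 f [-0.6 -0.   0.6] q6 -2.49
shift [ 0.004 -0.005  0.59 ] turn 0.0014
```

jog_arm --motion '[[[0,0,0],[0,0,0.2],1],[[0,0,0],[0,0,0.4],1],[[0,0,0],[0,0,0.55],1],[[0,0,0],[0,0,0.59],1],[[0,0,0],[0,0,0.59],1],[[0,0,0],[0,0,0.59],1]]'

```text
time: 14.7
eef_pos: [0.4557, -0.1031, 0.1017]
ee_rot: [-0.227, 0.974, -0.001, 0.001]
ft_force: [-0.6, -0.1, -0.1]
gripper_width: 0.0854
gripper_force: 0.0
```

jog_arm --motion '[[[0,0,0],[0,0,0],0],[[0,0,0],[0,0,0],0],[[0,0,0],[0,0,0],0],[[0,0,0],[0,0,0],-0.4],[[0,0,0],[0,0,0],-0.4],[[0,0,0],[0,0,0],-0.6],[[0,0,0],[0,0,0],-0.6],[[0,0,0],[0,0,0],-1],[[0,0,0],[0,0,0],-1],[[0,0,0],[0,0,0],-1],[[0,0,0],[0,0,0],-1],[[0,0,0],[0,0,0],-1]]'

```text
time: 15.7
eef_pos: [0.4547, -0.1031, 0.1009]
ee_rot: [-0.227, 0.974, -0.0, 0.0]
ft_force: [-0.9, -0.2, 3.3]
gripper_width: 0.013
gripper_force: 58.5
```

jog_arm --motion '[[[0,0,0],[0,0,-0.05],-1],[[0,0,0],[0,0,-0.12],-1],[[0,0,0],[0,0,-0.2],-1],[[0,0,0],[0,0,-0.3],-1],[[0,0,0],[0,0,-0.4],-1],[[0,0,0],[0,0,-0.4],-1],[[0,0,0],[0,0,-0.4],-1]]'

```text
time: 16.28
eef_pos: [0.4548, -0.103, 0.1493]
ee_rot: [-0.227, 0.974, -0.0, 0.001]
ft_force: [0.3, 0.1, -2.1]
gripper_width: 0.0134
gripper_force: 58.5
```

```bash
python3 -c "
from h import *
go(.5484,-.2703,.149,101)
a=grab('scene','s6');b=grab('top','t6')
c=lambda d,u,v,w=133,h=200:cv2.resize(d['image'][v-h//2:v-h//2+h,u-w//2:u-w//2+w],(400,600),interpolation=cv2.INTER_CUBIC)
m=np.hstack([c(a,230,230),c(b,320,185)]);m=np.clip(m*1.5,0,255).astype(np.uint8)
cv2.imwrite('pics/c6.png',m[:,:,::-1])"
```

```text
t 16.28 at [ 0.4548 -0.103   0.1493] yaw 116.2 tilt z [ 0.001 -0.001 -1.   ] w 0.0134 f [ 0.3  0.1 -2.1] q6 -2.49
shift [-0.083 -1.595  0.005] turn 0.0846
```

View pics/c6.png

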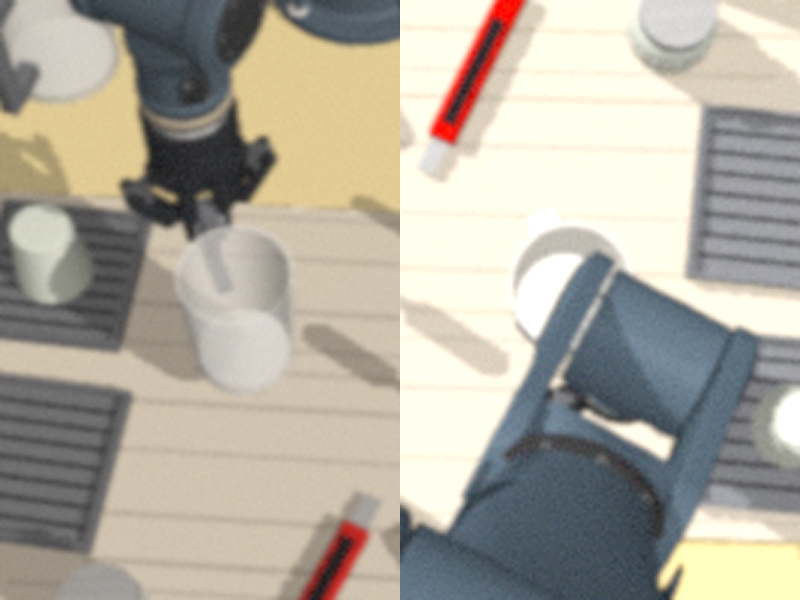

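The jug hangs upright from the gripper: rim at crop (235,275), underside clear of the board. I'm carrying it to the empty tray.

jog_arm --motion '[[[0,0,0],[0,-0.1,0],-1],[[0,0,0],[0,-0.25,0],-1],[[0,0,0],[-0.01,-0.45,0],-1],[[0,0,0],[-0.02,-0.65,0],-1],[[0,0,0],[-0.03,-0.8,0],-1],[[0,0,0],[-0.03,-0.8,0],-1]]'

```text
time: 16.88
eef_pos: [0.5038, -0.1927, 0.1484]
ee_rot: [-0.226, 0.974, -0.003, 0.002]
ft_force: [0.1, -0.7, -2.3]
gripper_width: 0.0132
gripper_force: 58.6
```

jog_arm --motion '[[[0,0,0.015],[-0.01,-0.15,0],-1],[[0,0,0.03],[-0.02,-0.3,0],-1],[[0,0,0.045],[-0.03,-0.45,0],-1],[[0,0,0.06],[-0.05,-0.6,0],-1],[[0,0,0.075],[-0.05,-0.75,0],-1],[[0,0,0.085],[-0.05,-0.79,0],-1],[[0,0,0.085],[-0.05,-0.79,0],-1],[[0,0,0.085],[-0.05,-0.79,0],-1]]'

```text
time: 17.55
eef_pos: [0.5467, -0.2697, 0.1476]
ee_rot: [-0.095, 0.995, 0.001, -0.001]
ft_force: [-0.1, 0.4, -2.5]
gripper_width: 0.0129
gripper_force: 58.8
```

```bash
python3 -c "
from h import *
go(.5484,-.2703,.110,101)
a=grab('scene','s7')
c=lambda d,u,v,w=133,h=100:cv2.resize(d['image'][v-h//2:v-h//2+h,u-w//2:u-w//2+w],(798,600),interpolation=cv2.INTER_CUBIC)
m=np.clip(c(a,175,265)*1.5,0,255).astype(np.uint8)
print([proj(a,(.622,-.256,z)).round(1) for z in(.004,.049,.18)], (175-66,265-50))
cv2.imwrite('pics/c7.png',m[:,:,::-1])"
```

```text
t 17.55 at [ 0.5467 -0.2697  0.1476] yaw 100.9 tilt z [-0.002  0.002 -1.   ] w 0.0129 f [-0.1  0.4 -2.5] q6 -2.4
shift [-0.014 -0.008  0.313] turn -0.0003
[array([172.3, 284.3]), array([168.5, 277.2]), array([156. , 253.4])] (109, 215)
```

View pics/c7.png

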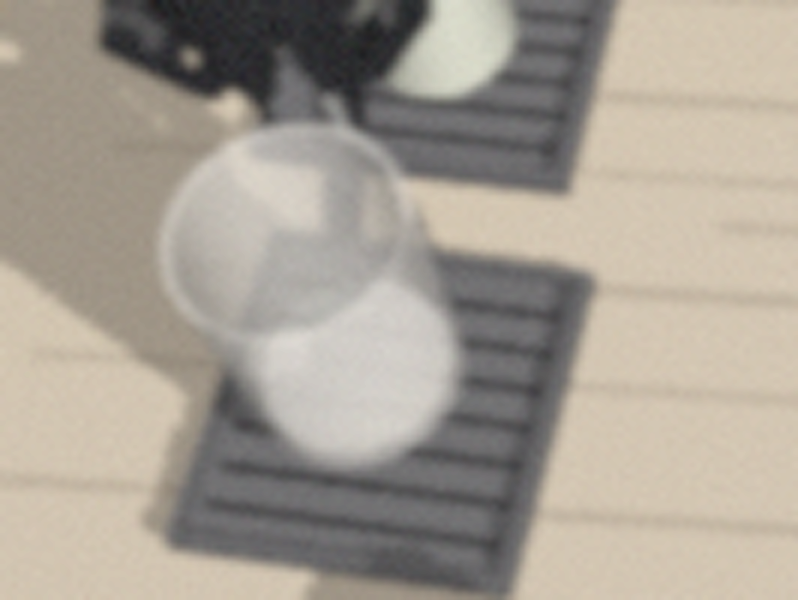

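The jug's underside projects at about (168,277), which matches the predicted point over the tray centre. Lowering it now.

jog_arm --motion '[[[0,0,0],[-0.01,0,0.1],-1],[[0,0,0],[-0.01,0,0.2],-1],[[0,0,0],[-0.01,0,0.28],-1],[[0,0,0],[-0.01,0,0.32],-1],[[0,0,0],[-0.01,0,0.32],-1],[[0,0,0],[-0.01,0,0.32],-1]]'

```text
time: 18.1
eef_pos: [0.5484, -0.2693, 0.1095]
ee_rot: [-0.095, 0.995, 0.001, -0.001]
ft_force: [-0.2, 0.7, -2.3]
gripper_width: 0.0133
gripper_force: 58.8
```

jog_arm --motion '[[[0,0,0],[0,0,0.015],-1],[[0,0,0],[0,0,0.015],-1],[[0,0,0],[0,0,0.015],-1]]'

```text
time: 18.35
eef_pos: [0.549, -0.2699, 0.1089]
ee_rot: [-0.095, 0.995, -0.0, 0.0]
ft_force: [-0.3, 0.1, -1.7]
gripper_width: 0.0129
gripper_force: 58.8
```

jog_arm --motion '[[[0,0,0],[0,0,0.015],-1],[[0,0,0],[0,0,0.015],-1],[[0,0,0],[0,0,0.015],-1]]'

```text
time: 18.6
eef_pos: [0.5487, -0.2697, 0.1068]
ee_rot: [-0.095, 0.995, -0.0, 0.0]
ft_force: [-0.2, -0.6, -2.6]
gripper_width: 0.0131
gripper_force: 58.8
```

jog_arm --motion '[[[0,0,0],[0,0,0.015],-1],[[0,0,0],[0,0,0.015],-1],[[0,0,0],[0,0,0.015],-1]]'

```text
time: 18.85
eef_pos: [0.5489, -0.2699, 0.105]
ee_rot: [-0.095, 0.995, -0.0, 0.0]
ft_force: [1.0, 0.0, -1.9]
gripper_width: 0.0134
gripper_force: 58.9
```

jog_arm --motion '[[[0,0,0],[0,0,0.01],-1],[[0,0,0],[0,0,0.01],-1],[[0,0,0],[0,0,0.01],-1]]'

```text
time: 19.1
eef_pos: [0.5489, -0.27, 0.1049]
ee_rot: [-0.095, 0.995, -0.0, 0.0]
ft_force: [-2.2, 0.3, 5.7]
gripper_width: 0.0134
gripper_force: 59.9
```

jog_arm --motion '[[[0,0,0],[0,0,0],-0.3],[[0,0,0],[0,0,0],-0.3],[[0,0,0],[0,0,0],0.3],[[0,0,0],[0,0,0],0.3],[[0,0,0],[0,0,0],0.3],[[0,0,0],[0,0,0],0.3],[[0,0,0],[0,0,-0.1],0.3],[[0,0,0],[0,0,-0.25],0.3],[[0,0,0],[0,0,-0.5],0.3],[[0,0,0],[0,0,-0.8],0.3],[[0,0,0],[0,0,-1],0.3],[[0,0,0],[0,0,-1],0.3],[[0,0,0],[0,0,-1],0.3]]'

```text
time: 20.18
eef_pos: [0.5497, -0.2703, 0.2265]
ee_rot: [-0.095, 0.995, -0.002, 0.002]
ft_force: [-0.4, 0.2, 0.4]
gripper_width: 0.0557
gripper_force: 0.0
```

jog_arm --motion '[[[0,0,0],[0.2,0,0],0.3],[[0,0,0],[0.5,0,0],0.3],[[0,0,0],[0.8,0,0],0.3],[[0,0,0],[0.8,0,0],0.3],[[0,0,0],[0.8,0,0],0.3]]'

```text
time: 20.6
eef_pos: [0.4523, -0.2873, 0.2227]
ee_rot: [-0.094, 0.996, 0.001, -0.001]
ft_force: [0.4, -0.3, -0.1]
gripper_width: 0.0555
gripper_force: 0.0
```

```bash
python3 -c "
from h import *
a=grab('scene','s8')
m=np.clip(cv2.resize(a['image'][180:350,80:420],(800,400),interpolation=cv2.INTER_CUBIC)*1.5,0,255).astype(np.uint8)
cv2.imwrite('pics/c8.png',m[:,:,::-1])"
```

```text
(no output)
```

View pics/c8.png

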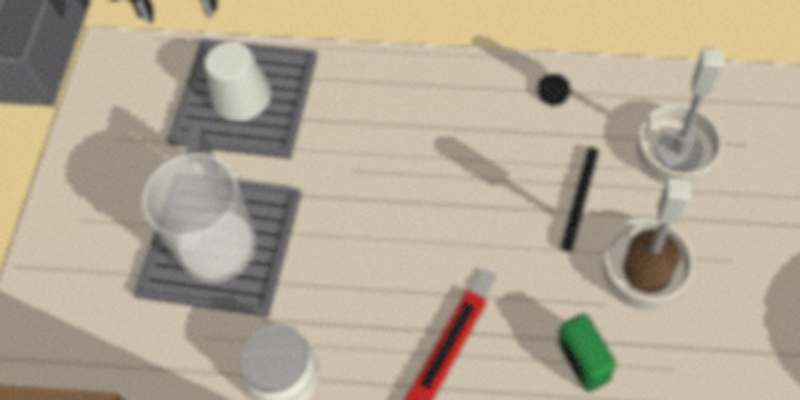

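The jug stands flat in the empty tray, with its base at crop (215,243). The brush is upright in its pot at (652,262), the stirrer and bystanders are in place, and the gripper is clear. I'm handing the job in.

```bash
python3 -c "
from workcell import env
print(env.close_job())"
```

```text
the job is handed in; nothing more can be done
None
```

I scrubbed the jug with three full strokes, stood the brush back in its own pot, and set the jug upright on the empty tray. I handed the job in at about 20.7 s; the hand-in returned no verdict.

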